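Move the charged battery from the charger into the label printer

TASK

Take the charged battery pack out of the white charger, squeezing its sprung orange latch tab in while you lift, and fit it into the empty bay of the blue label printer: push it gently all the way home and let go so that the tab springs out and locks it in. Do not wrench the pack against its latch or ram it down, and leave the other goods on the counter where they are.

Things in the scene. Friction and masses are not known exactly. Their poses are not given: they have to be found in the camera images.
- pack_center (a point): Centre of the black battery pack, an upright block 40 (x) x 56 (y) x 94 (z) mm, 180 g, its lowest 8 mm tapered by 2.5 mm all round. Axes: z up; the -x face carries the tab. Pinch it across x, one finger on the tab and one on the plain +x face, about 25 mm above this point: that unlatches it too. With the tab fully in these surfaces are 42.5 mm apart, their middle 1.25 mm to -x of this point.
- tab (a joint): Travel of the sprung latch tab on the pack, m: 0 = out (locked), 0.0065 = fully in; it slides along the pack's +x. The spring takes 4 N to start, 9 N fully in. The tab carries a hook below, 5.5 mm proud of the -x face, top flat, underside sloped. It holds under a bay's rigid catch with 1.5 mm play up and down and is free when the tab is in 5 mm or more; lifting with the tab out only loads it.
- tab_pad (a point): Middle of the outer face of the orange tab's finger pad, 24 (y) x 35 (z) mm, axes as the pack's. When out it stands 9 mm proud of the pack's -x face, 49 mm from the plain +x face; it is 21.5 mm above pack_center.
- charger: White charger with green foot, fixed, 92 (x) x 104 (y) x 60 (z) mm. Origin on the counter under the centre of its bay, z up. The bay is a well 42 x 58 mm in the flat top (1 mm play each side of the pack), floor 20 mm above the counter, so 54 mm of the pack stick out. The catch is on its -x side. More than 35 N between pack and charger does damage.
- printer: Blue label printer, fixed, 60 mm high, x -46 to +120, y -58 to +58 mm, a black roll cover 10 mm high on top beyond x = 76. Origin on the counter under the centre of its bay, z up. The pack goes in upright, axes parallel to the printer's, tab (and catch) on the -x side. The bay's walls hold the hook in until it passes under the catch, and friction holds the pack up. More than 28 N on the pack does damage.
- printer_bay (a point): Centre of the mouth of the printer's empty bay, level with the top (60 mm up), axes as the printer's. The well is 42 (x) x 58 (y) mm, 1 mm play each side. Its floor and catch sit together at a depth that differs from printer to printer and is not measured: floor 38 to 48 mm below this point, so the pack is felt to stop with pack_center between 9 mm above and 1 mm below it. Only there can the tab spring out.
- carton: Green goods carton with a white band, 45 x 70 x 130 mm high, loose; origin under its centre. Leave alone.
- cups: Stack of white cups, 74 mm across, 85 mm high, loose; origin under its centre. Leave alone.
- spray: Yellow bottle with a green cap, 60 mm across, 150 mm high, loose; origin under its centre. Leave alone.
There are look-alikes about, which are no part of the job. What is shaped like the part that bears pack_center but red is not meant.

How it is judged:
By the outcome, as a careful person would: the job done as asked, in the order asked, and still so for the second after the job is handed in, with the robot touching nothing.
It also fails if it takes over 48 s, if anything falls off the work surface, if the arm or the gripper's body presses on something with over 40 N, if the wrist force passes 120 N, or if a joint passes its speed limit or range.

ROBOT

A 6-joint arm with a two-finger parallel gripper is mounted at the origin on the work surface. World frame = base frame: x ahead of the robot, y to its left, z up, the work surface at z = 0. Lengths are in m, angles in rad, forces in N, time in s.
With the tool pointing down it reaches from about 0.25 to 0.775 m from the base axis. Payload 4 kg.
Tool frame: the origin (TCP) lies between the finger pads; the fingertips stand 14 mm ahead of it and the grasp point (between the pads) lies 5 mm behind it (robot.nose_length is the distance from the TCP to the fingertips, in m); z points along the fingers, y is the direction in which the jaws open and shut (so a half turn about z gives the same grasp; the last joint's range is limited). The gripper opens to 94 mm and grips with 3 to 60 N. Pads are 16 mm wide; open, the fingers measure 119 mm over their backs; the gripper's body (75 mm by 177 mm) begins 78 mm behind the grasp point.
Start: joints at [1.05, 0.087, 1.371, -0, 1.684, -0.103], TCP at [0.223, 0.503, 0.22] pointing down, gripper open.
Joint ranges: [-3.1, 3.1], [-0.76, 2.03], [0.27, 2.55], [-1.08, 4.22], [0.17, 2.65], [-2.57, 2.57]. Speed limits (rad/s): [2.79, 2.79, 3.14, 3.14, 3.14, 3.14].

INTERFACE

Orientations are given as [roll, pitch, yaw] about the fixed x, y, z axes, in that order (R = Rz(yaw) Ry(pitch) Rx(roll)).
In Python, from bench import robot, eyes, finder gives the robot as it stands.
- The arm moves only by the tool play_rows, never from a script. Its argument "rows" is a list of rows, each an object with "linear": the shift along the tool's x, y, z in cm, a list of three; "spin": the turn about the tool's z in degrees. A call has 1 to 12 rows; each row shifts and turns the commanded pose from where the row before left it, along the tool's axes as they then stand; what a row does not reach is not made up. A row lasts 1/12 s, in which the tool goes at most 41.7 mm and 7.16 degrees, less where a joint would pass 70% of its speed; a pose out of reach is approached as far as the arm can. A call with a gripper value outside its range is refused whole. "claw" is the finger opening in cm, from 0 to 9.4, set as the call begins (left out, the last holds). The fingers move at their own pace and stop on an object; the grip force is fixed at half the most. Time passes only in rows, so rows that do not move let the fingers close. It gives the time, the measured TCP pose, the force and the opening at its end, in the units of the state.
- robot.get_obs(): the state, without advancing time (a new reading comes with each control period).
- eyes.snapshot(name): name is "side" or "top" or "wrist"; returns a dict with "frame" (400x640x3 uint8, red, green, blue), "fx", "fy", "cx", "cy" (pixels), "dist" ([k1, k2, p1, p2, k3] as OpenCV has them; the pictures are not rectified), "rvec" (rotation vector, rad) and "tvec" (3), from world to camera coordinates, as OpenCV has them; the wrist camera has in their place "mount" (4x4, takes a point from camera to tool coordinates, whose origin is the TCP and whose axes are the flange's). Camera axes: x right, y down, z forward; pixel columns grow to the right and rows downward; lengths in m; the calibration is good to about 2 mm. A picture is of the moment at which its call begins: read the wrist's pose just before it. There is no depth.
- robot.close_job(): hands the job in, once; it reports no verdict.
Trained networks look in a picture, given as the dict that the camera call returned (one of the last four; its "shot" number tells which), for a name from the list of things; names that differ only in an ending like _2 or _b are one class to them, and where a whole thing is asked for, a point or a joint stands for the part that bears it (a point fixed in the world has none). Each returns a list of dicts, best first, with "conf" (0 to 1); they miss things now and then, are a little off and sometimes report something else, mostly with a low value. They report only what shows in the picture. A call takes as long as a camera call. They do not tell look-alikes from the thing itself.
- finder.silhouettes(picture, name): "pixels" (400x640 bool, what is visible of it) and "box" ([centre column, centre row, width, height] in pixels, round what is visible of it).
The state is a dict: "time": time; "joint_positions": joint angles; "qvel": joint speeds; "joint_torque": joint torques, N m; "tool_pos": TCP position; "ee_rot": TCP orientation; "wrist_force": force on the tool from outside, world axes, zero at the start; "wrist_torque": the same for the moment, N m; "width": finger opening in m.
Only numpy, scipy, OpenCV 4.12 (cv2) and the standard library are available. Lean on these libraries where they do the work, as an engineer would, in place of code of your own. Each camera call takes 0.05 s, during which the arm holds its last target. There are 200 camera calls.

## Working session

There is one attempt and no reset: what is moved stays moved. The work goes in short steps, Python scripts to look and compute and a tool call to move; the robot and the scene stay as the last step left them, time stands still between calls to the robot, and variables do not carry over. Pictures are saved under pics/ and viewed, about 8 in all and at most 12, crops included, and the job is handed in when it is done.

Besides the shell and the picture viewer there is one more tool, called after "Call:" as name(argument=value, ...) on one line, values as JSON. play_rows: Moves the arm, as the interface text tells. Its arguments: {"type":"object","properties":{"rows":{"type":"array"},"claw":{"type":"number"}},"required":["rows"]}

```bash
mkdir -p pics
cat > h.py <<'E'
import numpy as np,cv2,pickle
from scipy.spatial.transform import Rotation as R
from bench import robot,eyes,finder
def snap(n,f=None):
    o=robot.get_obs(); s=eyes.snapshot(n)
    if n=='wrist':
        T=np.eye(4);T[:3,:3]=R.from_euler('xyz',o['ee_rot']).as_matrix();T[:3,3]=o['tool_pos']
        W=np.linalg.inv(T@np.array(s['mount']));s['rvec']=cv2.Rodrigues(W[:3,:3])[0];s['tvec']=W[:3,3]
    s['K']=np.array([[s['fx'],0,s['cx']],[0,s['fy'],s['cy']],[0,0,1.]])
    if f: cv2.imwrite('pics/'+f,s['frame'][:,:,::-1])
    return s
def ray(s,uv):
    p=cv2.undistortPoints(np.array(uv,float).reshape(-1,1,2),s['K'],np.array(s['dist'],float))[:,0]
    M=cv2.Rodrigues(np.array(s['rvec'],float))[0];t=np.array(s['tvec'],float).ravel()
    return -M.T@t,(np.c_[p,np.ones(len(p))]@M)
def onz(s,uv,z):
    c,d=ray(s,uv);return c+d*((z-c[2])/d[:,2])[:,None]
def proj(s,P):
    return cv2.projectPoints(np.array(P,float).reshape(-1,1,3),np.array(s['rvec'],float),np.array(s['tvec'],float),s['K'],np.array(s['dist'],float))[0][:,0]
E
python3 - <<'E'
from h import *
o=robot.get_obs();print(o['time'],o['tool_pos'],o['ee_rot'],o['wrist_force'])
for n in('top','side'):
    s=snap(n,n+'0.png')
    c,_=ray(s,[[0,0]]);print(n,c)
    for k in('pack_center','charger','printer','carton','cups','spray'):
        for r in finder.silhouettes(s,k)[:3]:
            print(n,k,round(r['conf'],2),np.round(r['box'],0),np.round(onz(s,[r['box'][:2]],.06),3))
E
```

```text
0.0 [0.22287375 0.5022331  0.21829013] [-3.13933293e+00 -2.65958261e-04  2.72381701e+00] [-0.93837834  0.61134296  0.23900732]
top [0.32878946 0.01498779 1.61715478]
top pack_center 0.77 [274. 193.  21.  24.] [[0.631 0.164 0.06 ]]
top pack_center 0.74 [235. 216.  25.  21.] [[0.557 0.29  0.06 ]]
top pack_center 0.72 [260. 267.  22.  23.] [[0.392 0.208 0.06 ]]
top charger 0.87 [273. 232.  36.  30.] [[0.502 0.166 0.06 ]]
top printer 0.63 [385. 212.  51.  61.] [[ 0.557 -0.195  0.06 ]]
top carton 0.63 [331. 159.  26.  27.] [[ 0.739 -0.026  0.06 ]]
top cups 0.91 [195. 245.  28.  24.] [[0.466 0.418 0.06 ]]
top spray 0.83 [450. 205.  22.  21.] [[ 0.577 -0.408  0.06 ]]
side [ 0.55405099 -0.86697054  0.98730399]
side pack_center 0.83 [314. 141.  16.  26.] [[0.566 0.289 0.06 ]]
side pack_center 0.72 [336. 167.  24.  28.] [[0.638 0.155 0.06 ]]
side pack_center 0.71 [293. 191.  22.  25.] [[0.501 0.043 0.06 ]]
side charger 0.62 [297. 173.  32.  34.] [[0.512 0.126 0.06 ]]
side printer 0.87 [315. 262.  69.  56.] [[ 0.567 -0.222  0.06 ]]
side carton 0.71 [373. 205.  28.  52.] [[ 0.743 -0.013  0.06 ]]
side carton 0.16 [317. 327.  28.  44.] [[ 0.57  -0.408  0.06 ]]
side cups 0.64 [287. 124.  20.  31.] [[0.467 0.39  0.06 ]]
side spray 0.82 [315. 327.  25.  42.] [[ 0.566 -0.408  0.06 ]]
```

Run:
```python
import cv2,numpy as np
a=cv2.imread('pics/top0.png')[140:300,170:480];b=cv2.imread('pics/side0.png')[100:350,230:420]
a=cv2.resize(a,None,fx=1.6*1.0,fy=1.6,interpolation=2);a=cv2.resize(a,(500,258));b=cv2.resize(b,(300,395))
a=cv2.copyMakeBorder(a,0,395-258,0,0,0);cv2.imwrite('pics/c0.png',np.hstack([a,b]))
```

```text
(no output)
```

View pics/c0.png

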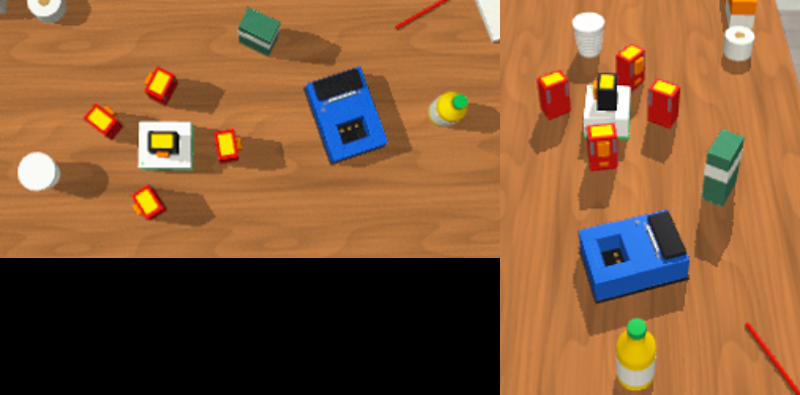

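The pack stands in the white charger at (0.50, 0.165) with its tab toward world -x, and four red look-alikes surround it. The printer is at about (0.55, -0.19), yawed about +18°. I'll move over the charger for a closer look.

Call:
play_rows(rows=[{"linear": [-3.25,-1.63,-0.5],"spin": 0},{"linear": [-3.25,-1.63,-0.5],"spin": 0},{"linear": [-3.25,-1.63,-0.5],"spin": 0},{"linear": [-3.25,-1.63,-0.5],"spin": 0},{"linear": [-3.25,-1.63,-0.5],"spin": 0},{"linear": [-3.25,-1.63,-0.5],"spin": 0},{"linear": [-3.25,-1.63,-0.5],"spin": 0},{"linear": [-3.25,-1.63,-0.5],"spin": 0},{"linear": [-3.25,-1.63,-0.5],"spin": 0},{"linear": [-3.25,-1.63,-0.5],"spin": 0},{"linear": [-3.25,-1.63,-0.5],"spin": 0},{"linear": [-3.25,-1.63,-0.5],"spin": 0}])

```text
time: 1.7
tool_pos: [0.5011, 0.1641, 0.28]
ee_rot: [3.141, 0.0, 2.724]
wrist_force: [-0.5, 0.6, 0.7]
width: 0.094
```

Call:
play_rows(rows=[{"linear": [0,0,0],"spin": 6.6},{"linear": [0,0,0],"spin": 6.6},{"linear": [0,0,0],"spin": 6.6},{"linear": [0,0,0],"spin": 6.6},{"linear": [0,0,0],"spin": 6.6},{"linear": [0,0,0],"spin": 6.6},{"linear": [0,0,0],"spin": 6.6},{"linear": [0,0,0],"spin": 6.6},{"linear": [0,0,0],"spin": 6.6},{"linear": [0,0,0],"spin": 6.6},{"linear": [0,0,0],"spin": 0},{"linear": [0,0,0],"spin": 0}])

```text
time: 2.7
tool_pos: [0.5002, 0.1657, 0.2795]
ee_rot: [3.142, -0.0, 1.575]
wrist_force: [-0.8, -0.3, 0.5]
width: 0.094
```

Run:
```python
from h import *
o=robot.get_obs();print(o['time'],o['tool_pos'],o['ee_rot'],o['joint_positions'],o['wrist_force'])
s=snap('wrist','w1.png');print(np.round(s['mount'],3),s['fx'])
for k in('pack_center','charger','tab'):
    for r in finder.silhouettes(s,k)[:4]: print(k,round(r['conf'],2),np.round(r['box']))
```

```text
2.7 [0.50023278 0.16567393 0.27952922] [ 3.14153356e+00 -8.67372798e-05  1.57478075e+00] [2.12159613e-01 3.17390546e-02 1.31122481e+00 7.45771873e-05
 1.79855304e+00 2.08192034e-01] [-0.8083542 -0.2767598  0.4787308]
[[-0.002 -0.969 -0.248  0.071]
 [ 1.    -0.002 -0.     0.   ]
 [-0.    -0.248  0.969 -0.166]
 [ 0.     0.     0.     1.   ]] 283.2387252420825
pack_center 0.88 [368.  79.  60.  68.]
pack_center 0.88 [239. 156.  63.  50.]
pack_center 0.83 [320. 258.  45.  58.]
pack_center 0.81 [416. 173.  66.  47.]
charger 0.71 [327. 174.  71.  78.]
tab 0.73 [385.  92.  24.  20.]
tab 0.66 [307. 181.   6.  21.]
tab 0.52 [424. 160.  24.  11.]
tab 0.49 [228. 135.  19.  17.]
```

View pics/w1.png

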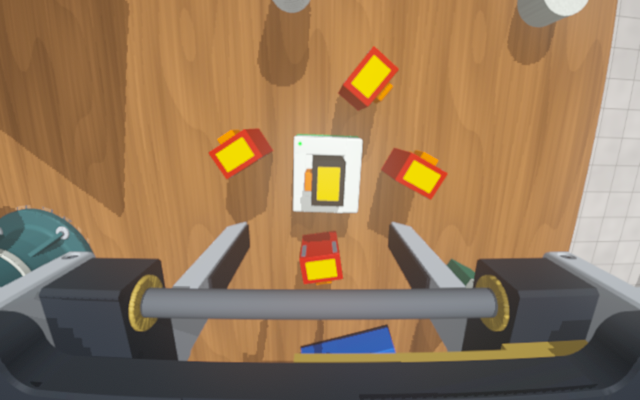

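The charger spans columns 294–362, rows 136–212. The pack's black top with its yellow label is at about (328,184) and the orange tab at (308,180), on world -x. Next I'll fit the pose from pack and charger edges.

```bash
cat > meas.py <<'E'
from h import *
def rect(s,mask,z,name):
    n,l,st,ce=cv2.connectedComponentsWithStats(mask.astype(np.uint8));
    if n<2: print(name,'none');return
    i=1+np.argmax(st[1:,4]);c=max(cv2.findContours((l==i).astype(np.uint8),0,1)[0],key=cv2.contourArea)[:,0]
    P=onz(s,c,z)[:,:2];r=cv2.minAreaRect((P*1000).astype(np.float32));print(name,st[i],np.round(ce[i],1),'rect mm',np.round(r[0],1),np.round(r[1],1),round(r[2],1))
E
python3 - <<'E'
from meas import *
s=snap('wrist');f=s['frame'].astype(int);h=cv2.cvtColor(s['frame'],cv2.COLOR_RGB2HSV).astype(int)
box=np.zeros((400,640),bool);box[130:216,288:368]=1
rect(s,box&(h[:,:,0]>22)&(h[:,:,0]<35)&(h[:,:,1]>150)&(h[:,:,2]>130),.114,'label')
rect(s,box&(h[:,:,0]<20)&(h[:,:,1]>170)&(h[:,:,2]>150)&(np.indices((400,640))[1]<318),.105,'tab')
w=box&(h[:,:,1]<40)&(h[:,:,2]>150)
rect(s,w,.06,'white')
im=cv2.resize(s['frame'][125:220,280:375],None,fx=6,fy=6,interpolation=cv2.INTER_CUBIC)[:,:,::-1];cv2.imwrite('pics/w1c.png',im)
E
```

```text
label [317 167  23  34 744] [327.9 183.5] rect mm [511.7 169.4] [40.2 26.2] 90.0
tab [305 170   6  20  98] [307.8 180.4] rect mm [487.  172.7] [23.6  6.1] 89.6
white [ 293  135   70   78 3282] [326.9 169.8] rect mm [511.6 170.7] [106.3  93. ] 88.2
```

View pics/w1c.png

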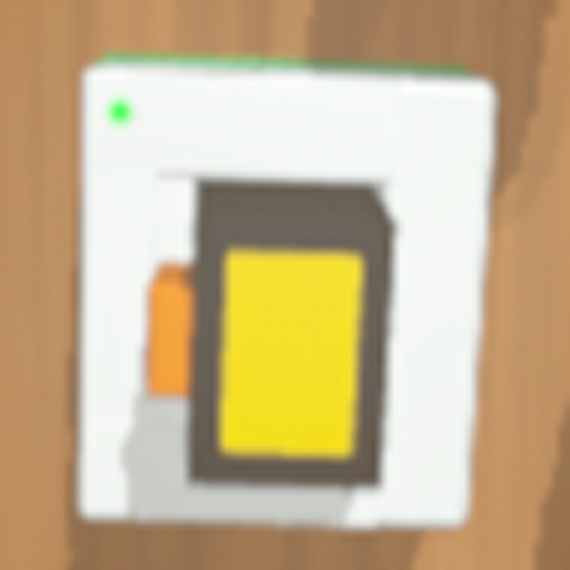

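Call:
play_rows(rows=[{"linear": [0.4,1.0,2],"spin": 2},{"linear": [0,0,2.5],"spin": 0},{"linear": [0,0,2.5],"spin": 0},{"linear": [0,0,2],"spin": 0},{"linear": [0,0,1],"spin": 0},{"linear": [0,0,0],"spin": 0},{"linear": [0,0,0],"spin": 0}])

```text
time: 3.53
tool_pos: [0.5103, 0.1697, 0.1797]
ee_rot: [-3.141, -0.0, 1.537]
wrist_force: [-0.4, -0.1, -0.7]
width: 0.094
```

Run:
```python
from meas import *
o=robot.get_obs();print(o['time'],o['tool_pos'],o['ee_rot'])
s=snap('wrist','w2.png');h=cv2.cvtColor(s['frame'],cv2.COLOR_RGB2HSV).astype(int)
p=proj(s,[[.5117,.1697,.114],[.5117-.04,.1697+.05,.06],[.5117+.04,.1697-.05,.06]]);print(p)
u,v=p[0].astype(int)
box=np.zeros((400,640),bool);box[max(0,v-60):v+60,u-60:u+60]=1
rect(s,box&(h[:,:,0]>22)&(h[:,:,0]<35)&(h[:,:,1]>150)&(h[:,:,2]>130),.114,'label')
rect(s,box&(h[:,:,0]<20)&(h[:,:,1]>190)&(h[:,:,2]>150),.105,'tab')
```

```text
3.5333 [0.51031258 0.16973497 0.17973952] [-3.14147573e+00 -6.97589761e-05  1.53729403e+00]
[[319.91574546 211.18522214]
 [277.97478594 148.82585319]
 [358.11252037 239.45286199]]
label [ 305  189   31   46 1410] [319.9 211.3] rect mm [511.8 169. ] [40.3 26.2] 88.0
tab [290 209   6  11  41] [292.  215.7] rect mm [487.2 165.1] [9.3 4.5] 86.5
```

View pics/w2.png

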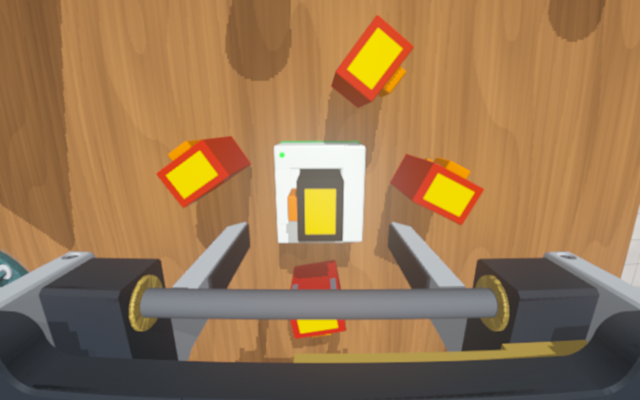

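The measurements agree: label centre (511.8, 169.0) mm, yaw -2°. The tool is centred, so I'll descend.

Call:
play_rows(claw=8.0, rows=[{"linear": [0,0,1.5],"spin": 0},{"linear": [0,0,1.5],"spin": 0},{"linear": [0,0,1.5],"spin": 0},{"linear": [0,0,1.5],"spin": 0},{"linear": [0,0,1.5],"spin": 0},{"linear": [0,0,1.0],"spin": 0},{"linear": [0,0,0.8],"spin": 0},{"linear": [0,0,0],"spin": 0},{"linear": [0,0,0],"spin": 0},{"linear": [0,0,0],"spin": 0}])

```text
time: 4.42
tool_pos: [0.5111, 0.1699, 0.0878]
ee_rot: [3.139, -0.001, 1.537]
wrist_force: [-0.9, 0.0, 0.2]
width: 0.0802
```

Call:
play_rows(claw=4.9, rows=[{"linear": [0,0,0],"spin": 0},{"linear": [0,0,0],"spin": 0},{"linear": [0,0,0],"spin": 0},{"linear": [0,0,0],"spin": 0},{"linear": [0,0,0],"spin": 0},{"linear": [0,0,0],"spin": 0}])

```text
time: 4.92
tool_pos: [0.509, 0.1698, 0.0866]
ee_rot: [-3.138, -0.0, 1.537]
wrist_force: [-4.2, 0.3, 3.8]
width: 0.0494
```

Call:
play_rows(claw=4.0, rows=[{"linear": [0,0,0],"spin": 0},{"linear": [0,0,0],"spin": 0},{"linear": [0,0,0],"spin": 0},{"linear": [0,0,0],"spin": 0},{"linear": [0,0,0],"spin": 0},{"linear": [0,0,0],"spin": 0}])

```text
time: 5.42
tool_pos: [0.5105, 0.1697, 0.0865]
ee_rot: [3.141, -0.0, 1.537]
wrist_force: [-0.1, 0.1, 0.3]
width: 0.0412
```

Tab squeezed in (41 mm) and lateral force near zero. I'll lift gently and watch the force.

Call:
play_rows(rows=[{"linear": [0,0,-0.1],"spin": 0},{"linear": [0,0,-0.1],"spin": 0},{"linear": [0,0,-0.1],"spin": 0},{"linear": [0,0,-0.1],"spin": 0},{"linear": [0,0,0],"spin": 0}])

```text
time: 5.83
tool_pos: [0.5103, 0.1697, 0.0905]
ee_rot: [3.141, -0.0, 1.537]
wrist_force: [0.1, 0.6, -3.3]
width: 0.0411
```

Call:
play_rows(rows=[{"linear": [0,0,-0.4],"spin": 0},{"linear": [0,0,-0.7],"spin": 0},{"linear": [0,0,-1.0],"spin": 0},{"linear": [0,0,-1.2],"spin": 0},{"linear": [0,0,-1.5],"spin": 0},{"linear": [0,0,-1.7],"spin": 0},{"linear": [0,0,-1.8],"spin": 0},{"linear": [0,0,-1.5],"spin": 0},{"linear": [0,0,-0.9],"spin": 0},{"linear": [0,0,-0.5],"spin": 0},{"linear": [0,0,0],"spin": 0}])

```text
time: 6.75
tool_pos: [0.511, 0.1699, 0.2045]
ee_rot: [3.138, -0.001, 1.537]
wrist_force: [0.0, 0.3, -2.1]
width: 0.0412
```

Run:
```python
from meas import *
s=snap('top','top1.png');f=s['frame'];h=cv2.cvtColor(f,cv2.COLOR_RGB2HSV).astype(int)
blue=(h[:,:,0]>100)&(h[:,:,0]<125)&(h[:,:,1]>130)&(h[:,:,2]>60)
box=np.zeros((400,640),bool);box[175:250,345:425]=1
rect(s,box&blue,.06,'blue')
for r in finder.silhouettes(s,'printer')[:1]: rect(s,r['pixels'],.06,'printer')
```

```text
blue [ 359  182   51   59 1332] [385.  215.1] rect mm [ 562.3 -193. ] [166.  121.7] 17.2
printer [ 359  182   51   60 2002] [383.8 211.4] rect mm [ 561.7 -192.3] [170.6 126.6] 16.7
```

Call:
play_rows(rows=[{"linear": [-1.5,0.2,0],"spin": 0},{"linear": [-3,0.4,0],"spin": 0},{"linear": [-4,0.4,0],"spin": 0},{"linear": [-4,0.4,0],"spin": 0},{"linear": [-4,0.4,0],"spin": 0},{"linear": [-4,0.4,0],"spin": 0},{"linear": [-4,0.5,0],"spin": 0},{"linear": [-4,0.5,0],"spin": 0},{"linear": [-4,0.5,0],"spin": 0},{"linear": [-4,0.5,0],"spin": 0},{"linear": [-3.3,0.4,0],"spin": 0},{"linear": [-3,0.3,0],"spin": 0}])

```text
time: 7.85
tool_pos: [0.5439, -0.2619, 0.2004]
ee_rot: [-3.139, -0.001, 1.535]
wrist_force: [0.3, 1.0, -2.5]
width: 0.0411
```

Call:
play_rows(rows=[{"linear": [0,0,0],"spin": -3},{"linear": [0,0,0],"spin": -5},{"linear": [0,0,0],"spin": -6},{"linear": [0,0,0],"spin": -5},{"linear": [0,0,0],"spin": 0},{"linear": [0,0,0],"spin": 0}])

```text
time: 8.35
tool_pos: [0.5443, -0.2595, 0.201]
ee_rot: [-3.14, -0.002, 1.866]
wrist_force: [-0.7, 0.4, -2.3]
width: 0.0417
```

Run:
```python
from meas import *
o=robot.get_obs();print(o['time'],o['tool_pos'],o['ee_rot'],o['width'])
s=snap('wrist','w3.png');h=cv2.cvtColor(s['frame'],cv2.COLOR_RGB2HSV).astype(int)
y=np.deg2rad(17);b=np.array([.527,-.203]);M=np.array([[np.cos(y),-np.sin(y)],[np.sin(y),np.cos(y)]])
def P(x,yy,z=.06): return list(b+M@[x,yy])+[z]
p=proj(s,[P(-.021,-.029),P(.021,-.029),P(.021,.029),P(-.021,.029),P(-.046,.058),P(-.046,-.058),P(.12,.058),P(.12,-.058)]);print(np.round(p,1))
```

```text
8.35 [ 0.54429092 -0.25945192  0.20099682] [-3.13995476e+00 -2.00123473e-03  1.86626614e+00] 0.04171833882552209
[[299.4 164.7]
 [338.  164.6]
 [338.7 109.1]
 [298.4 109.2]
 [273.5  80. ]
 [277.5 190.8]
 [435.2  80.4]
 [426.  190.4]]
```

View pics/w3.png

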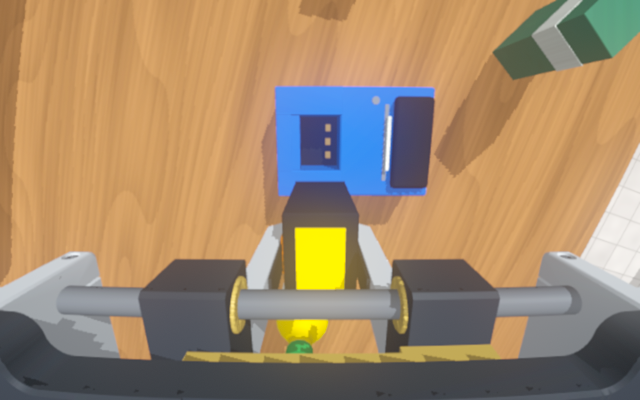

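The printer's top face spans columns 276–434, rows 87–195, with the bay at columns 300–341, rows 115–168. That matches the prediction to within about 5 px. I'll zoom and fit.

Run:
```python
from meas import *
s=snap('wrist');f=s['frame'];h=cv2.cvtColor(f,cv2.COLOR_RGB2HSV).astype(int)
g=h[:,:,2]
blue=(h[:,:,0]>100)&(h[:,:,0]<125)&(h[:,:,1]>130)
top=blue&(g>150)
box=np.zeros((400,640),bool);box[100:178,286:352]=1
rect(s,box&~top,.06,'notTop')
rect(s,box&(g<110),.06,'dark')
# outer edges by subpixel lines
def line(axis,rng,a,b,sgn):
    pts=[]
    for i in rng:
        v=(f[i,a:b] if axis=='row' else f[a:b,i]).astype(float); d=v[:,2]-v[:,0]
        k=np.diff(d)*sgn; k[k<15]=0
        if k.sum()>0:
            c=a+.5+(k*np.arange(len(k))).sum()/k.sum(); pts.append((c,i) if axis=='row' else (i,c))
    P=onz(s,pts,.06)[:,:2];vx,vy,x,y=cv2.fitLine(P.astype(np.float32),cv2.DIST_HUBER,0,.01,.01).ravel()
    return np.array([x,y]),np.rad2deg(np.arctan(vy/vx)) if abs(vx)>abs(vy) else np.rad2deg(np.arctan(-vx/vy))
L=line('row',range(95,185),268,286,1);T=line('col',range(285,420),78,96,1)
wl=line('row',range(122,162),293,308,-1);wr=line('row',range(122,162),332,348,1)
wt=line('col',range(306,336),107,122,-1);wb=line('col',range(306,336),160,175,1)
for n,q in zip(('L','T','wl','wr','wt','wb'),(L,T,wl,wr,wt,wb)):print(n,np.round(q[0],4),round(q[1],2))
y=np.deg2rad(17.2);ex=np.array([np.cos(y),np.sin(y)]);ey=np.array([-ex[1],ex[0]])
print('bay x,y in printer axes from L,T',L[0]@ex+.046,T[0]@ey-.058,'well x',wl[0]@ex,wr[0]@ex,'well y',wt[0]@ey,wb[0]@ey)
cv2.imwrite('pics/w3c.png',cv2.resize(f[75:205,265:445],None,fx=4,fy=4,interpolation=cv2.INTER_CUBIC)[:,:,::-1])
```

```text
notTop [ 301  116   37   50 1796] [318.8 140.2] rect mm [ 528.6 -206.4] [39.2 51.6] 16.9
dark [302 142   2   6   7] [302.1 144.6] rect mm [ 512.8 -215.1] [1.1 5.3] 16.1
L [ 0.4861 -0.2246] 16.76
T [ 0.5512 -0.1414] 16.74
wl [ 0.5089 -0.212 ] 16.72
wr [ 0.5474 -0.1981] 16.08
wt [ 0.5237 -0.1798] 16.83
wb [ 0.5346 -0.2316] 13.0
bay x,y in printer axes from L,T 0.44395785169077645 -0.3560269528377991 well x 0.4234587614273585 0.464323129734245 well y -0.3266457891826328 -0.3793623373504276
```

View pics/w3c.png

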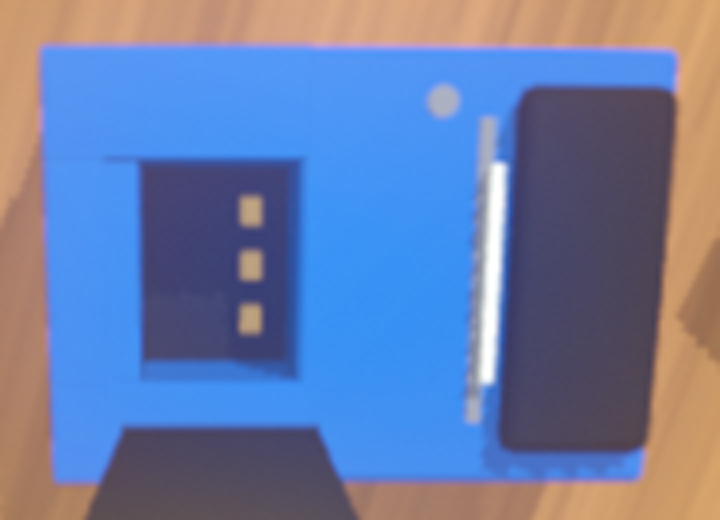

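Run:
```python
from meas import *
for k in range(2):
    o=robot.get_obs();s=snap('wrist');f=s['frame'].astype(float)
    r=R.from_euler('xyz',o['ee_rot']);t=np.array(o['tool_pos'])
    def tool(uv):   # plane tool z=-.027
        c,d=ray(s,uv);c=r.inv().apply(c-t);d=r.inv().apply(d);return c+d*((-.027-c[2])/d[:,2])[:,None]
    e=lambda v,a,sg:a+.5+(lambda k:(k*np.arange(len(k))).sum()/k.sum())(np.clip(np.diff(v)*sg-8,0,None))
    l=tool([(e(f[i,286:304,0],286,1),i) for i in range(238,275,2)]);q=tool([(e(f[i,337:355,0],337,-1),i) for i in range(238,275,2)])
    u=tool([(i,e(f[218:238,i,0],218,1)) for i in range(302,340,2)])
    print(np.round(l.mean(0)*1e3,2),np.round(q.mean(0)*1e3,2),np.round(u.mean(0)*1e3,2),'slope',np.polyfit(l[:,0],l[:,1],1)[0],np.polyfit(q[:,0],q[:,1],1)[0],np.polyfit(u[:,1],u[:,0],1)[0])
```

```text
[  3.14 -12.78 -27.  ] [  3.1   14.12 -27.  ] [ 19.7    0.69 -27.  ] slope 0.005974120632199836 -0.0037456739555043407 -0.0018644623918991554
[  3.14 -12.78 -27.  ] [  3.1   14.12 -27.  ] [ 19.7    0.69 -27.  ] slope 0.005936394155813132 -0.0036718722901517573 -0.0022590400886813564
```

Call:
play_rows(rows=[{"linear": [0.8,-0.06,0],"spin": 0.2},{"linear": [1.2,0,0],"spin": 0},{"linear": [1.3,0,0.5],"spin": 0},{"linear": [1.2,0,1.0],"spin": 0},{"linear": [0.6,0,1.5],"spin": 0},{"linear": [0.25,0,1.5],"spin": 0},{"linear": [0,0,1.1],"spin": 0},{"linear": [0,0,0.6],"spin": 0},{"linear": [0,0,0],"spin": 0},{"linear": [0,0,0],"spin": 0},{"linear": [0,0,0],"spin": 0}])

```text
time: 9.47
tool_pos: [0.5292, -0.2091, 0.1415]
ee_rot: [3.14, 0.001, 1.865]
wrist_force: [0.0, -0.3, -1.7]
width: 0.0415
```

Run:
```python
from h import *
for k in range(1):
    o=robot.get_obs();print(o['time'],o['tool_pos'],o['ee_rot'],o['wrist_force'])
s=snap('side','s1.png');p=proj(s,[[.5293,-.2085,.06]])[0].astype(int);print(p)
w=snap('wrist')
a=cv2.resize(s['frame'][p[1]-45:p[1]+45,p[0]-45:p[0]+45],(400,400),interpolation=2)
b=cv2.resize(w['frame'][60:300,200:440],(400,400),interpolation=2)
cv2.imwrite('pics/s1c.png',np.hstack([a,b])[:,:,::-1])
```

```text
9.4667 [ 0.52918656 -0.20912229  0.14151762] [3.14022723e+00 1.18965779e-03 1.86474747e+00] [ 0.0433466  -0.31583621 -1.72091933]
[301 257]
```

View pics/s1c.png

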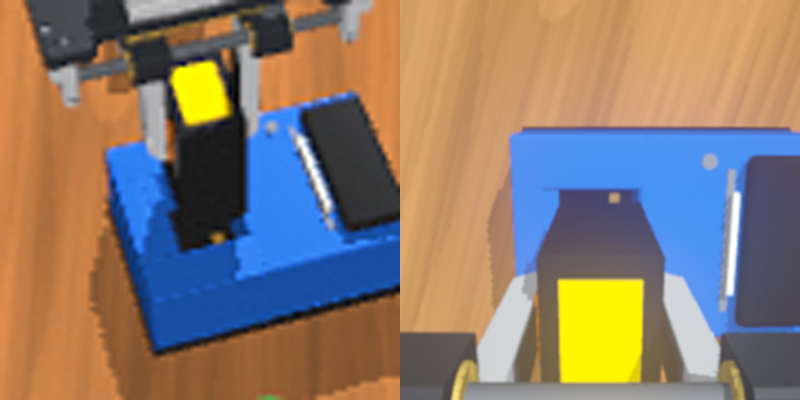

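The pack hangs directly over the bay. Now I'll ease down in small steps, watching the force.

Call:
play_rows(rows=[{"linear": [0.04,-0.03,0.3],"spin": 0},{"linear": [0,0,0.4],"spin": 0},{"linear": [0,0,0.3],"spin": 0},{"linear": [0,0,0],"spin": 0},{"linear": [0,0,0],"spin": 0}])

```text
time: 9.98
tool_pos: [0.5279, -0.2083, 0.1299]
ee_rot: [-3.141, -0.001, 1.865]
wrist_force: [-0.8, -0.4, -1.9]
width: 0.0417
```

Call:
play_rows(rows=[{"linear": [0,0,0.2],"spin": 0},{"linear": [0,0,0.2],"spin": 0},{"linear": [0,0,0.2],"spin": 0},{"linear": [0,0,0],"spin": 0}])

```text
time: 10.32
tool_pos: [0.5279, -0.2082, 0.1238]
ee_rot: [-3.141, -0.001, 1.865]
wrist_force: [0.3, 0.3, -2.8]
width: 0.0414
```

Call:
play_rows(rows=[{"linear": [0,0,0.1],"spin": 0},{"linear": [0,0,0.1],"spin": 0},{"linear": [0,0,0.1],"spin": 0},{"linear": [0,0,0],"spin": 0}])

```text
time: 10.65
tool_pos: [0.5281, -0.2083, 0.1212]
ee_rot: [-3.141, -0.0, 1.865]
wrist_force: [0.4, -0.4, -1.9]
width: 0.0417
```

Call:
play_rows(rows=[{"linear": [0,0,0.1],"spin": 0},{"linear": [0,0,0.1],"spin": 0},{"linear": [0,0,0.1],"spin": 0},{"linear": [0,0,0],"spin": 0}])

```text
time: 10.98
tool_pos: [0.5281, -0.2083, 0.1182]
ee_rot: [-3.141, -0.0, 1.865]
wrist_force: [-0.5, -0.3, -2.9]
width: 0.0414
```

Call:
play_rows(rows=[{"linear": [0,0,0.2],"spin": 0},{"linear": [0,0,0.2],"spin": 0},{"linear": [0,0,0.2],"spin": 0},{"linear": [0,0,0.2],"spin": 0},{"linear": [0,0,0.2],"spin": 0},{"linear": [0,0,0],"spin": 0}])

```text
time: 11.48
tool_pos: [0.5279, -0.2082, 0.1077]
ee_rot: [-3.141, -0.001, 1.865]
wrist_force: [-0.3, 0.1, -2.9]
width: 0.0415
```

Call:
play_rows(rows=[{"linear": [0,0,0.2],"spin": 0},{"linear": [0,0,0.2],"spin": 0},{"linear": [0,0,0.2],"spin": 0},{"linear": [0,0,0.2],"spin": 0},{"linear": [0,0,0.2],"spin": 0},{"linear": [0,0,0],"spin": 0}])

```text
time: 11.98
tool_pos: [0.5279, -0.2082, 0.0978]
ee_rot: [-3.141, -0.001, 1.865]
wrist_force: [0.3, 0.2, -2.1]
width: 0.0417
```

Call:
play_rows(rows=[{"linear": [0,0,0.1],"spin": 0},{"linear": [0,0,0.1],"spin": 0},{"linear": [0,0,0.1],"spin": 0},{"linear": [0,0,0.1],"spin": 0},{"linear": [0,0,0.1],"spin": 0},{"linear": [0,0,0.1],"spin": 0},{"linear": [0,0,0],"spin": 0}])

```text
time: 12.57
tool_pos: [0.5281, -0.2083, 0.0922]
ee_rot: [-3.141, -0.0, 1.865]
wrist_force: [-0.5, 0.0, -2.0]
width: 0.0412
```

Call:
play_rows(rows=[{"linear": [0,0,0.05],"spin": 0},{"linear": [0,0,0.05],"spin": 0},{"linear": [0,0,0],"spin": 0}])

```text
time: 12.82
tool_pos: [0.5282, -0.2084, 0.0914]
ee_rot: [-3.142, -0.0, 1.865]
wrist_force: [-0.2, -0.2, -3.2]
width: 0.0413
```

Call:
play_rows(rows=[{"linear": [0,0,0.05],"spin": 0},{"linear": [0,0,0.05],"spin": 0},{"linear": [0,0,0],"spin": 0}])

```text
time: 13.07
tool_pos: [0.5282, -0.2083, 0.0904]
ee_rot: [-3.142, -0.0, 1.865]
wrist_force: [-0.4, -0.4, -1.9]
width: 0.0415
```

Call:
play_rows(rows=[{"linear": [0,0,0.05],"spin": 0},{"linear": [0,0,0.05],"spin": 0},{"linear": [0,0,0],"spin": 0}])

```text
time: 13.32
tool_pos: [0.5281, -0.2084, 0.0893]
ee_rot: [-3.141, -0.0, 1.865]
wrist_force: [-0.8, -0.9, -1.7]
width: 0.0414
```

Call:
play_rows(rows=[{"linear": [0,0,0.05],"spin": 0},{"linear": [0,0,0.05],"spin": 0},{"linear": [0,0,0],"spin": 0}])

```text
time: 13.57
tool_pos: [0.5282, -0.2084, 0.0883]
ee_rot: [-3.141, -0.0, 1.865]
wrist_force: [-0.1, 0.4, -2.0]
width: 0.0416
```

Call:
play_rows(rows=[{"linear": [0,0,0.05],"spin": 0},{"linear": [0,0,0.05],"spin": 0},{"linear": [0,0,0],"spin": 0}])

```text
time: 13.82
tool_pos: [0.5282, -0.2084, 0.0873]
ee_rot: [-3.141, -0.0, 1.865]
wrist_force: [0.4, -0.8, -2.8]
width: 0.0413
```

Call:
play_rows(rows=[{"linear": [0,0,0.05],"spin": 0},{"linear": [0,0,0.05],"spin": 0},{"linear": [0,0,0],"spin": 0}])

```text
time: 14.07
tool_pos: [0.5282, -0.2084, 0.0863]
ee_rot: [-3.142, -0.0, 1.865]
wrist_force: [0.5, 0.2, -1.8]
width: 0.0414
```

Call:
play_rows(rows=[{"linear": [0,0,0.05],"spin": 0},{"linear": [0,0,0.05],"spin": 0},{"linear": [0,0,0],"spin": 0}])

```text
time: 14.32
tool_pos: [0.5283, -0.2084, 0.0858]
ee_rot: [3.141, 0.0, 1.865]
wrist_force: [-0.4, 0.2, 0.1]
width: 0.0417
```

Call:
play_rows(rows=[{"linear": [0,0,0.05],"spin": 0},{"linear": [0,0,0.05],"spin": 0},{"linear": [0,0,0],"spin": 0}])

```text
time: 14.57
tool_pos: [0.5283, -0.2085, 0.0858]
ee_rot: [3.141, 0.0, 1.865]
wrist_force: [-3.2, 1.4, 5.0]
width: 0.0417
```

Contact at z = 0.0858, inside the expected 0.079–0.089 window. One more small push to confirm it's the floor.

Call:
play_rows(rows=[{"linear": [0,0,0.05],"spin": 0},{"linear": [0,0,0],"spin": 0},{"linear": [0,0,0],"spin": 0}])

```text
time: 14.82
tool_pos: [0.5284, -0.2085, 0.0858]
ee_rot: [3.141, 0.001, 1.865]
wrist_force: [-3.1, 1.8, 7.0]
width: 0.0414
```

Firm stop at about 9 N. Releasing.

Call:
play_rows(claw=4.9, rows=[{"linear": [0,0,0],"spin": 0},{"linear": [0,0,0],"spin": 0},{"linear": [0,0,0],"spin": 0},{"linear": [0,0,0],"spin": 0}])

```text
time: 15.15
tool_pos: [0.5273, -0.2093, 0.0846]
ee_rot: [-3.139, 0.001, 1.865]
wrist_force: [-5.1, -1.2, 4.5]
width: 0.0491
```

Call:
play_rows(claw=7.0, rows=[{"linear": [0,0,0],"spin": 0},{"linear": [0,0,0],"spin": 0},{"linear": [0,0,0],"spin": 0},{"linear": [0,0,0],"spin": 0}])

```text
time: 15.48
tool_pos: [0.5289, -0.208, 0.0837]
ee_rot: [3.14, -0.0, 1.865]
wrist_force: [1.2, 0.4, -0.6]
width: 0.0691
```

Call:
play_rows(rows=[{"linear": [0,0,-0.5],"spin": 0},{"linear": [0,0,-1],"spin": 0},{"linear": [0,0,-2],"spin": 0},{"linear": [0,0,-3],"spin": 0},{"linear": [0,0,-3],"spin": 0},{"linear": [-2,0,-2],"spin": 0},{"linear": [-3,0,0],"spin": 0},{"linear": [-1.5,0,0],"spin": 0},{"linear": [0,0,0],"spin": 0},{"linear": [0,0,0],"spin": 0}])

```text
time: 16.32
tool_pos: [0.5472, -0.2708, 0.1993]
ee_rot: [3.141, -0.001, 1.864]
wrist_force: [0.6, 0.7, -0.4]
width: 0.0698
```

Run:
```python
from meas import *
o=robot.get_obs();print(o['time'],o['tool_pos'],o['wrist_force'])
s=snap('wrist','w4.png');h=cv2.cvtColor(s['frame'],cv2.COLOR_RGB2HSV).astype(int)
rect(s,(h[:,:,0]>22)&(h[:,:,0]<35)&(h[:,:,1]>150)&(h[:,:,2]>130)&(np.indices((400,640))[0]<240),.113,'label')
rect(s,(h[:,:,0]>10)&(h[:,:,0]<21)&(h[:,:,1]>195)&(h[:,:,2]>150)&(np.indices((400,640))[0]<240),.105,'tab')
p=proj(s,[[.5293,-.2085,.11]])[0].astype(int)
a=s['frame'][max(0,p[1]-60):p[1]+60,p[0]-60:p[0]+60]
t=snap('side');q=proj(t,[[.5293,-.2085,.08]])[0].astype(int);b=t['frame'][q[1]-40:q[1]+40,q[0]-40:q[0]+40]
cv2.imwrite('pics/f.png',np.hstack([cv2.resize(x,(400,400),interpolation=2) for x in(a,b)])[:,:,::-1])
```

```text
16.3167 [ 0.54720638 -0.27080098  0.19927689] [ 0.60541872  0.72063119 -0.40657207]
label [ 305  109   31   48 1424] [320.  132.1] rect mm [ 529.7 -208.3] [26.2 40.1] 16.7
tab [291 135   3   9  17] [291.6 139.8] rect mm [ 507.2 -220.9] [1.8 7.1] 15.5
```

View pics/f.png

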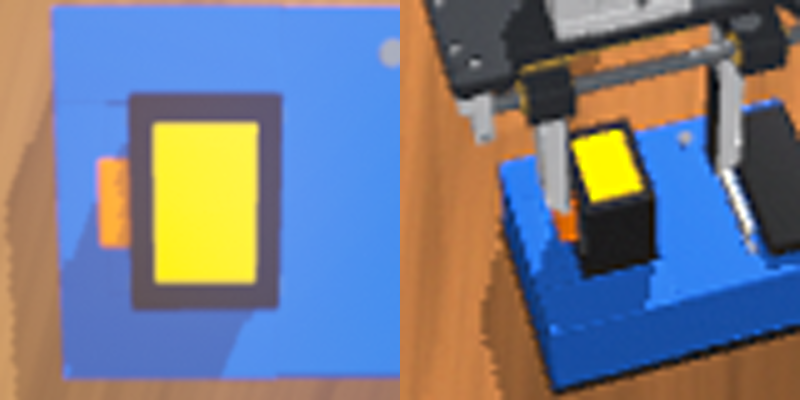

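The pack stands upright in the bay: its label is at (529.7, -208.3) mm, yaw 16.7°, against the bay at (529.3, -208.5). The tab stands about 9 mm proud, so it has sprung out and locked. Everything else is in place, so I'm handing in.

```bash
python3 -c "
from bench import robot
print(robot.close_job())"
```

```text
the job is handed in; nothing more can be done
None
```

The battery pack is out of the charger and seated in the printer's bay, with its tab sprung out, and I handed the job in at about 16.4 s. I gripped it across the tab, which squeezed the tab in, and lifted it with at most about 3 N on the wrist. It went into the bay without side contact.

**Seating:** The pack stopped firmly with the tool at z = 0.0858, so its centre was about 6 mm above the bay mouth, inside the expected range. I pushed at about 9 N to confirm it was home, then let go.

**Last checks:**
- **Position:** the pack's label was within 0.5 mm of the bay centre and parallel to the printer at 16.7°.
- **Tab:** it stands about 9 mm proud, its fully-out position. I judged the lock from this and the firm stop, and did not tug the pack to test it.
- **Robot and goods:** the gripper was clear of everything. It recorded no contact with the other goods, but I did not re-measure where they stand.

**Disagreement:** the grip width read 41–42 mm instead of the stated 42.5 mm. It caused no trouble.

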